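# Close two vacuum vessels and hold the leak sniffer at the larger lid

## Robot

A 6-joint arm with a two-finger parallel gripper is mounted at the origin on the work surface. World frame = base frame: x ahead of the robot, y to its left, z up, the work surface at z = 0. Lengths are in m, angles in rad, forces in N, time in s.
With the tool pointing down it reaches from about 0.3 to 0.875 m from the base axis. Payload 4.2 kg.
Tool frame: the origin (TCP) lies at the very end of the fingers, on their centre line; the grasp point (between the pads) lies 19 mm behind it (ctrl.grip_point_offset is the z of the grasp point in the tool frame, in m); z points along the fingers, y is the line along which they close (so a half turn about z gives the same grasp; the last joint's range is limited). The gripper opens to 85 mm and grips with 20 to 120 N. Pads are 22 mm wide; open, the fingers measure 114 mm over their backs; the gripper's body (76 mm by 85 mm) begins 54 mm behind the grasp point. The pads swing forward as they close: fully open they stand 13 mm farther back than shut.
Start: joints at [-1.299, 0.32, 1.565, -0, 1.257, -0.02], TCP at [0.165, -0.551, 0.231] pointing down, gripper open.
Joint ranges: [-3.11, 3.11], [-0.84, 2.01], [0.21, 2.61], [-1.34, 4.49], [0.05, 2.63], [-2.56, 2.56]. Speed limits (rad/s): [2.57, 2.57, 3.14, 3.14, 3.14, 3.14].

## Interface

Orientations are given as a unit quaternion [x, y, z, w].
In Python, from workcell import ctrl gives the robot as it stands.
- The arm moves only by the tool play_rows, never from a script. Its argument "targets" is a list of rows, each a list of 5 numbers: the shift along the tool's x, y, z in cm, then the turn about the tool's z in degrees, then the finger opening in cm, from 0 to 8.54. A call has 1 to 12 rows; each row shifts and turns the commanded pose from where the row before left it, along the tool's axes as they then stand; what a row does not reach is not made up. A row lasts 1/12 s, in which the tool goes at most 41.7 mm and 7.16 degrees, less where a joint would pass 70% of its speed; a pose out of reach is approached as far as the arm can. A call with a gripper value outside its range is refused whole. The fingers move at their own pace and stop on an object; "grip_force" is the grip in N (left out, the last holds). Time passes only in rows, so rows that do not move let the fingers close. It gives the time, the measured TCP pose, the force, the opening and the grip force at its end, in the units of the state.
- ctrl.read_state(): the state, without advancing time (a new reading comes with each control period).
- ctrl.capture(name): name is "scene" or "top" or "wrist"; returns a dict with "pixels" (400x640x3 uint8, blue, green, red), "vertical_fov" (degrees; the focal length in pixels is half the picture's height over the tangent of half this angle, whatever the lens; pixels are square), "cx", "cy" (the principal point, pixels), "dist_coeffs" ([k1, k2, p1, p2, k3] as OpenCV has them; the pictures are not rectified), "rvec" (rotation vector, rad) and "tvec" (3), from world to camera coordinates, as OpenCV has them; the wrist camera has in their place "tool_from_camera" (4x4, takes a point from camera to tool coordinates, whose origin is the TCP and whose axes are the flange's). Camera axes: x right, y down, z forward; pixel columns grow to the right and rows downward; lengths in m; the calibration is good to about 2 mm. A picture is of the moment at which its call begins: read the wrist's pose just before it. There is no depth.
- ctrl.close_job(): hands the job in; it is judged then, once.
The state is a dict: "time_s": time; "joint_positions": joint angles; "joint_vel": joint speeds; "effort": joint torques, N m; "ee_pos": TCP position; "orientation": TCP orientation; "wrist_force": force on the tool from outside, world axes, zero at the start; "moment": the same for the moment, N m; "finger_gap": finger opening in m; "finger_force": force on a finger pad.
Only numpy, scipy, OpenCV 4.12 (cv2) and the standard library are available. Lean on these libraries where they do the work, as an engineer would, in place of code of your own. Each camera call takes 0.05 s, during which the arm holds its last target. There are 200 camera calls.

## Task

Close both small vacuum vessels, each with the lid of its own size, seated flat and let go. Then draw the leak sniffer out of its stand, lean it over to about 45 degrees with its tip still the lower end, and hold its tip in the air just above the lid of the larger vessel, about a finger's breadth away and not touching it. Finish like that, still holding the sniffer up, and leave the other loose things on the bench where they are.

Things in the scene. Friction and masses are not known exactly. Their poses are not given: they have to be found in the camera images.
- large_vessel: larger open steel vessel, bolted to the table by a 90 x 90 x 8 mm foot plate; round, upright, 80 mm tall, rim flange 64 mm across and 10 mm thick, bore 40 mm across; origin at the centre of its underside on the table, z up
- small_vessel: smaller open steel vessel, bolted to the table by a 90 x 90 x 8 mm foot plate; round, upright, 80 mm tall, rim flange 44 mm across and 10 mm thick, bore 30 mm across; origin at the centre of its underside on the table, z up
- large_vessel_mouth (a point): centre of the large vessel's mouth, in the plane of its rim, 80 mm above the table
- small_vessel_mouth (a point): centre of the small vessel's mouth, in the plane of its rim, 80 mm above the table
- large_lid: loose steel lid of the large vessel, standing upright on the table, about 0.16 kg: at the bottom a plug 36 mm across and 8 mm tall with a tapered foot (goes into the bore, 2 mm play all round), then a disc 64 mm across and 6 mm thick, then a round upright knob 18 mm across and 28 mm tall in the middle; 42 mm tall in all; origin at the centre of the plug's underside, z up along the knob
- small_lid: loose steel lid of the small vessel, standing upright on the table, about 0.08 kg: plug 26 mm across and 8 mm tall with a tapered foot (2 mm play all round in the bore), disc 44 mm across and 6 mm thick, round knob 18 mm across and 28 mm tall; 42 mm tall in all; origin at the centre of the plug's underside, z up along the knob
- large_lid_seat (a point): centre of the underside of the large lid's disc, 8 mm above the lid's origin; it meets the mouth's centre when the lid is home
- small_lid_seat (a point): centre of the underside of the small lid's disc, 8 mm above the lid's origin; it meets the mouth's centre when the lid is home
- stand: fixed grey block 66 x 66 x 85 mm tall with one round upright hole 18 mm across and 78 mm deep in the middle of its top; holds the sniffer; may stand on the left or the right side of the bench; origin at the centre of its underside
- sniffer: loose pen-shaped leak sniffer, 164 mm long, about 0.15 kg, standing tip down in the stand: thin steel tip 6 mm across, round steel nose 14 mm across up to 74 mm from the tip, then a black handle of rectangular section, 24 mm along its x and 34 mm along its y, from 74 to 164 mm from the tip; the handle rests on the stand's top, so that its 90 mm stand free above it; origin at the tip's end, z along the sniffer from tip to handle; the -x face carries a small display
- sniffer_tip (a point): the end of the sniffer's tip (same point as the sniffer's origin)
- screwdriver: bystander: loose screwdriver with a black handle, lying crosswise between the lids and the vessels; leave it alone
- clamp_ring: bystander: loose aluminium ring 48 mm across, 14 mm tall; leave it alone; origin at the centre of its underside
- wrench: bystander: loose steel wrench lying on the bench; leave it alone
- centring_ring: bystander: loose aluminium ring 30 mm across, 8 mm tall; leave it alone; origin at the centre of its underside
- jar: bystander: loose closed jar 52 mm across, 70 mm tall, beyond the vessels; leave it alone; origin at the centre of its underside
- tape_roll: bystander: loose roll 90 mm across, 25 mm tall, lying beyond the vessels; leave it alone; origin at the centre of its underside
- carton: bystander: loose cardboard carton 70 x 110 x 40 mm beyond the vessels; leave it alone; origin at the centre of its underside
- parts_tray: bystander: fixed white open tray 85 x 85 x 35 mm with a few screws in it, on the side of the bench where the stand is not; origin at the centre of its underside
There are look-alikes about, which are no part of the job. What is shaped like the small_lid but blue or green is not meant.

How it is judged:
On the way, in this order (a step that is already met when the one before it is completed fails the run):
1. both lids sit home on their own vessels and are let go, the sniffer still in its stand (distance between large_lid_seat and large_vessel_mouth below 0.005 m and angle between each of large_lid, small_lid's own z axis and vertical below 0.08 rad and distance between small_lid_seat and small_vessel_mouth below 0.005 m and contact force between each of large_lid, small_lid and the fingers below 0.1 N and horizontal distance between sniffer_tip and stand below 0.02 m and height (world z) of sniffer_tip below 0.04 m), for 0.2 s.
2. the sniffer is drawn clear of its stand in the gripper (height (world z) of sniffer_tip above 0.086 m and contact force between sniffer and the fingers above 1 N and contact force between sniffer and stand below 0.1 N), for 0.1 s.
At the end, for the whole second after the job is handed in: Each lid is home on its own vessel (within 5 mm, tilted under 4.5 degrees), not gripped; the fingers hold the sniffer still, leaning 30 to 60 degrees, tip down, the tip over 84 mm above the table and within 70 mm of the large mouth's centre, touching no lid, vessel, stand or jar (distance between large_lid_seat and large_vessel_mouth below 0.005 m and angle between each of large_lid, small_lid's own z axis and vertical below 0.08 rad and distance between small_lid_seat and small_vessel_mouth below 0.005 m and distance between sniffer_tip and large_vessel_mouth below 0.07 m and height (world z) of sniffer_tip above 0.084 m and angle between sniffer's own z axis and vertical between 0.52 and 1.05 rad and contact force between sniffer and the fingers above 1 N and contact force between each of sniffer, the fingers and large_lid below 0.1 N and contact force between sniffer and large_vessel below 0.1 N and contact force between each of sniffer, the fingers and small_lid below 0.1 N and contact force between sniffer and small_vessel below 0.1 N and contact force between sniffer and stand below 0.1 N and contact force between sniffer and jar below 0.1 N and linear speed of sniffer below 0.03 m/s); the arm keeps its last pose, push and grip.
It fails at once if a loose bystander is moved by more than 30 mm (distance of any of screwdriver, clamp_ring, wrench, centring_ring, jar, tape_roll, carton from where it was at the start of the episode above 0.03 m).
It also fails if it takes over 72 s, if anything falls off the work surface, if the arm or the gripper's body presses on something with over 40 N, if the wrist force passes 120 N, or if a joint passes its speed limit or range.

## Working session

There is one attempt and no reset: what is moved stays moved. The work goes in short steps, Python scripts to look and compute and a tool call to move; the robot and the scene stay as the last step left them, time stands still between calls to the robot, and variables do not carry over. Pictures are saved under pics/ and viewed, at most 10 in all, crops included, and the job is handed in when it is done.

Besides the shell and the picture viewer there is one more tool, called after "Emit:" by a JSON object that holds its "name" and its "arguments". play_rows: Moves the arm, as the interface text tells. Its arguments: {"type":"object","properties":{"targets":{"type":"array"},"grip_force":{"type":"number"}},"required":["targets"]}

```bash
mkdir -p pics; ls; cat > h.py <<'E'
import numpy as np, cv2
from scipy.spatial.transform import Rotation as R
from workcell import ctrl
def cam(name):
    s=ctrl.read_state(); c=ctrl.capture(name)
    h=c["pixels"].shape[0]; f=h/2/np.tan(np.radians(c["vertical_fov"])/2)
    K=np.array([[f,0,c["cx"]],[0,f,c["cy"]],[0,0,1.]]); d=np.array(c["dist_coeffs"],float)
    if "rvec" in c:
        Rm=cv2.Rodrigues(np.array(c["rvec"],float))[0]; o=-Rm.T@np.array(c["tvec"],float).ravel(); Rw=Rm.T
    else:
        T=np.array(c["tool_from_camera"]); Q=R.from_quat(s["orientation"]).as_matrix()
        Rw=Q@T[:3,:3]; o=Q@T[:3,3]+np.array(s["ee_pos"])
    return dict(img=c["pixels"],K=K,d=d,Rw=Rw,o=o)
def pt(c,u,v,z):
    p=cv2.undistortPoints(np.array([[[u,v]]],float),c["K"],c["d"])[0,0]
    r=c["Rw"]@np.array([p[0],p[1],1]); return c["o"]+r*(z-c["o"][2])/r[2]
def px(c,P):
    rv=cv2.Rodrigues(c["Rw"].T)[0]; return cv2.projectPoints(np.array([P],float),rv,-c["Rw"].T@c["o"],c["K"],c["d"])[0].ravel()
import pickle
E
python3 - <<'E'
from h import *
S={}
for n in("scene","top","wrist"):
    S[n]=cam(n); print(n,S[n]["o"],S[n]["K"][0,0],S[n]["d"])
pickle.dump(S,open("s0.pkl","wb"))
cv2.imwrite("pics/top.png",cv2.resize(S["top"]["img"],(800,500),interpolation=cv2.INTER_CUBIC))
cv2.imwrite("pics/scene.png",S["scene"]["img"])
print(ctrl.read_state())
E
```

```text
pics
scene [ 1.10352987 -0.08970191  0.59049329] 386.5850218043872 [-0.05533093  0.          0.          0.          0.        ]
top [0.4626708  0.0065241  0.99752946] 416.6921218508717 [0.02378328 0.         0.         0.         0.        ]
wrist [ 0.24317304 -0.52688916  0.37322297] 298.6939145865323 [-0.03975801  0.          0.          0.          0.        ]
{'time_s': 0.15, 'joint_positions': array([-1.29900729e+00,  3.20149783e-01,  1.56538961e+00,  1.73395934e-05,
        1.25740944e+00, -2.00476708e-02]), 'joint_vel': array([ 4.29878779e-04, -2.82306208e-03, -4.29423808e-03,  6.39284431e-04,
        3.11044830e-05,  5.25578166e-04]), 'effort': array([ 6.47030211e-04, -4.15841067e+01, -2.34345049e+01, -1.30003374e-05,
        5.88151990e-03,  2.15694214e-06]), 'ee_pos': array([ 0.1653177 , -0.55034872,  0.23067626]), 'orientation': array([ 9.89372955e-01,  1.45398403e-01, -7.69456166e-05, -6.73757829e-04]), 'wrist_force': array([ 0.08763576, -0.70394697, -0.11581361]), 'moment': array([-0.01205885, -0.04046055,  0.02327951]), 'finger_force': 0.0, 'finger_gap': 0.08528918026240431}
```

View pics/top.png

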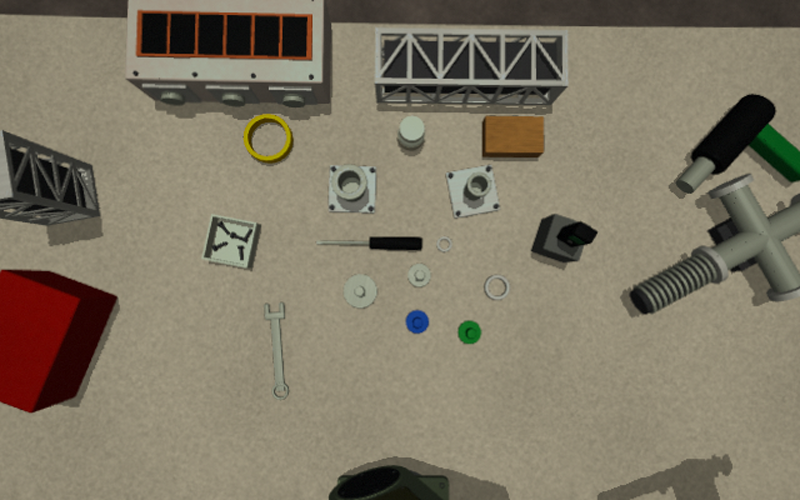

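View pics/scene.png

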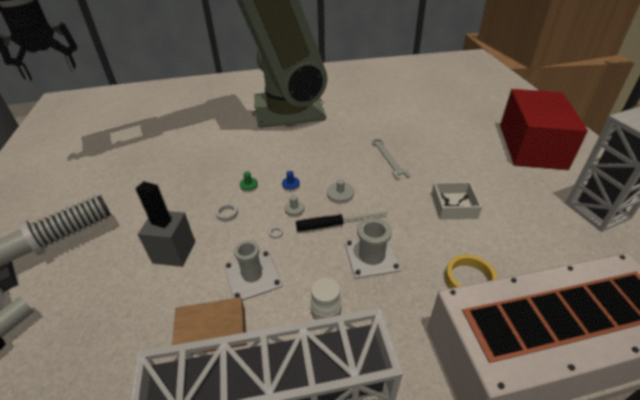

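The top view shows the large lid at (360,291), small lid at (419,275), large vessel at (351,182), small vessel at (479,184) and stand with sniffer at (560,240). Blue and green decoys sit nearer the robot. I'll enlarge the middle.

```bash
python3 - <<'E'
from h import *
S=pickle.load(open("s0.pkl","rb"));c=S["top"]
a=cv2.resize(c["img"][125:250,255:415],None,fx=4.5,fy=4.5,interpolation=cv2.INTER_CUBIC)
b=cv2.resize(c["img"][160:220,415:485],None,fx=8,fy=8,interpolation=cv2.INTER_CUBIC)
cv2.imwrite("pics/a.png",a);cv2.imwrite("pics/b.png",b)
for n,u,v,z in [("LL",360,291,.042),("SL",419,275,.042),("LV",351,182,.08),("SV",479,184,.08),("stand",558,226,.085)]:
    print(n,pt(c,u/1.25,v/1.25,z).round(3))
E
```

```text
LL [0.444 0.064 0.042]
SL [ 0.475 -0.044  0.042]
LV [0.638 0.081 0.08 ]
SV [ 0.637 -0.147  0.08 ]
stand [ 0.563 -0.286  0.085]
```

View pics/a.png

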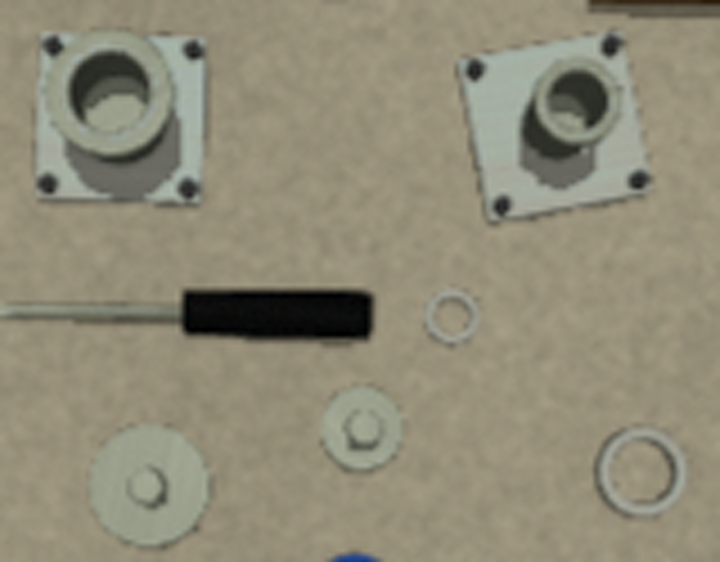

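View pics/b.png

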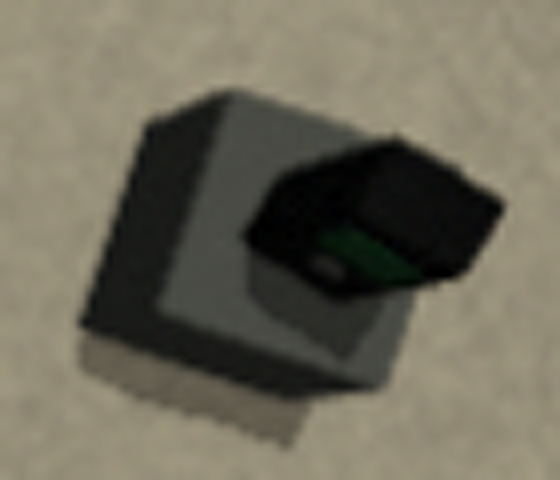

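Rim centres in the crop are (110,94) for the large vessel and (577,101.5) for the small. Lid discs are at (150,485.5) and (362,428). The stand's top corners are (233,90), (160,308), (385,388), and the handle is yawed roughly -30°.

```bash
python3 - <<'E'
from h import *
S=pickle.load(open("s0.pkl","rb"));c=S["top"]
A=lambda u,v,z:pt(c,255+(u+.5)/4.5-.5,125+(v+.5)/4.5-.5,z).round(4)
B=lambda u,v,z:pt(c,415+(u+.5)/8-.5,160+(v+.5)/8-.5,z).round(4)
print("LV",A(110,94,.08),"SV",A(577.3,101.5,.08),"LL",A(150,485.5,.014),"SL",A(362,428,.014))
print("diam LV",A(46,94,.08)-A(174,94,.08),"LL",A(89,485,.014)-A(211,485,.014))
print("knob",A(148,483,.042),A(363,424,.042))
p=[B(233,90,.085),B(160,308,.085),B(385,388,.085)];print(p,(p[0]+p[2])/2)
print([B(*q,.175) for q in [(400,137),(505,207),(465,275)]])
print("foot LV",(A(40,34,.008)+A(199,203,.008))/2,(A(207,36,.008)+A(36,203,.008))/2,"SV",(A(458,60,.008)+A(652,190,.008))/2,(A(627,34,.008)+A(492,222,.008))/2)
q=R.from_quat(ctrl.read_state()["orientation"]).as_matrix();print(q.round(3))
E
```

```text
LV [0.6382 0.0845 0.08  ] SV [ 0.6374 -0.1465  0.08  ] LL [0.4446 0.0658 0.014 ] SL [ 0.4758 -0.0447  0.014 ]
diam LV [-0.0009  0.063   0.    ] LL [-0.0007  0.0636  0.    ]
knob [0.4464 0.0651 0.042 ] [ 0.4774 -0.0438  0.042 ]
[array([ 0.5854, -0.2801,  0.085 ]), array([ 0.5248, -0.2595,  0.085 ]), array([ 0.5035, -0.3211,  0.085 ])] [ 0.54445 -0.3006   0.085  ]
[array([ 0.562 , -0.2932,  0.175 ]), array([ 0.5448, -0.319 ,  0.175 ]), array([ 0.5278, -0.3089,  0.175 ])]
foot LV [0.63895 0.0854  0.008  ] [0.6385 0.0841 0.008 ] SV [ 0.6384  -0.14655  0.008  ] [ 0.6369 -0.1492  0.008 ]
[[ 0.958  0.288 -0.   ]
 [ 0.288 -0.958  0.001]
 [ 0.    -0.001 -1.   ]]
```

Emit:
{"name": "play_rows", "arguments": {"targets": [[0, 0, 0, 5.6, 8.5], [0, 0, 0, 5.6, 6], [0, 0, 0, 5.5, 5], [1.5, -3.2, 0, 0, 5], [1.5, -3.2, 0, 0, 5], [1.5, -3.2, 0, 0, 5], [1.5, -3.2, 0, 0, 5], [1.5, -3.2, 0, 0, 5], [1.5, -3.2, 0, 0, 5], [1.5, -3.2, 0, 0, 5], [1.5, -3.2, 0, 0, 5], [1.5, -3.2, 0, 0, 5]]}}

```text
time_s: 1.15
ee_pos: [0.3005, -0.2609, 0.2312]
orientation: [1.0, -0.0, 0.0, -0.0]
wrist_force: [0.6, 0.4, -0.7]
finger_gap: 0.0502
finger_force: 0.0
```

Emit:
{"name": "play_rows", "arguments": {"targets": [[1.5, -3.2, 0, 0, 5], [1.5, -3.2, 0, 0, 5], [1.5, -3.2, 0, 0, 5], [1.5, -3.2, 0, 0, 5], [1.5, -3.2, 0, 0, 5], [1.5, -3.2, 0.5, 0, 5], [1.5, -3.2, 1.5, 0, 5], [1.5, -3.2, 2, 0, 5], [1.5, -3.2, 2, 0, 5], [0.5, -1.5, 2, 0, 5], [0, 0, 0, 0, 5]]}}

```text
time_s: 2.07
ee_pos: [0.4387, 0.0429, 0.1479]
orientation: [1.0, 0.002, -0.003, -0.0]
wrist_force: [-0.1, 0.0, -0.5]
finger_gap: 0.05
finger_force: 0.0
```

```bash
cat >> h.py <<'E'
def look(name):
    c=cam("wrist"); pickle.dump(c,open(name+".pkl","wb")); cv2.imwrite("pics/"+name+".png",c["img"])
    s=ctrl.read_state(); q=R.from_quat(s["orientation"]).as_matrix()
    print("tcp",s["ee_pos"].round(4),"yaw x",np.degrees(np.arctan2(q[1,0],q[0,0])).round(2),"tiltz",q[:,2].round(3),"j",s["joint_positions"].round(2),"gap",s["finger_gap"],"t",s["time_s"])
    return c
E
python3 - <<'E'
from h import *
c=look("w1")
print(px(c,[.4446,.0658,.014]),px(c,[.4446,.0658,.042]))
E
```

```text
tcp [0.4389 0.0414 0.1495] yaw x 0.21 tiltz [-0.005 -0.001 -1.   ] j [ 0.07  0.19  1.98 -0.    0.98  1.64] gap 0.04986617406065021 t 2.1167
[296.12688699 181.72672616] [293.73811951 190.32412483]
```

View pics/w1.png

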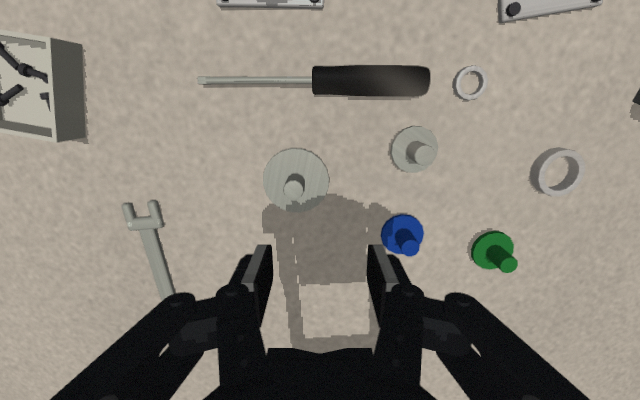

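The large lid's disc is centred at (296,180) and its knob top at (293,189). The small lid's disc is at (414,149) with its knob top at (421,154). Both agree with the top camera.

```bash
python3 - <<'E'
from h import *
c=pickle.load(open("w1.pkl","rb"))
print(pt(c,296,180,.014),pt(c,293,188.5,.042),pt(c,414,149,.014),pt(c,421.5,154,.042))
print(ctrl.read_state()["ee_pos"])
E
```

```text
[0.44630921 0.06588691 0.014     ] [0.44625086 0.06640232 0.042     ] [ 0.47662074 -0.04413002  0.014     ] [ 0.47697286 -0.04197408  0.042     ]
[0.4389497  0.04139327 0.1494887 ]
```

Emit:
{"name": "play_rows", "arguments": {"targets": [[0.3, -1.3, 1, 0, 5], [0.3, -1.3, 2, 0, 5], [0, 0, 3, 0, 5], [0, 0, 2, 0, 5], [0, 0, 1, 0, 5], [0, 0, 0, 0, 5], [0, 0, 0, 0, 5], [0, 0, 0, 0, 5]]}}

```text
time_s: 2.78
ee_pos: [0.4472, 0.0658, 0.0626]
orientation: [1.0, -0.0, 0.001, -0.0]
wrist_force: [-0.2, 0.0, 0.4]
finger_gap: 0.0499
finger_force: 0.0
```

Emit:
{"name": "play_rows", "arguments": {"targets": [[-0.1, 0, 2, 0, 5], [0, 0, 1.4, 0, 5], [0, 0, 0.7, 0, 4], [0, 0, 0, 0, 1.5], [0, 0, 0, 0, 1], [0, 0, 0, 0, 1], [0, 0, 0, 0, 1], [0, 0, 0, 0, 1], [0, 0, 0, 0, 1], [0, 0, 0, 0, 1]], "grip_force": 40}}

```text
time_s: 3.62
ee_pos: [0.4459, 0.0664, 0.021]
orientation: [1.0, 0.0, 0.001, -0.0]
wrist_force: [0.3, -1.0, 6.6]
finger_gap: 0.0162
finger_force: 39.8
```

Emit:
{"name": "play_rows", "arguments": {"targets": [[0, 0, -1, 0, 1], [0, 0, -3, 0, 1], [0, 0, -3.5, 0, 1], [0, 0, -3.5, 0, 1], [1.5, 0, -2, 0, 1], [3, 0, -0.5, 0, 1], [3, -0.3, 0, 0, 1], [3, -0.5, 0, 0, 1], [2.5, -0.5, 0, 0, 1], [1, -0.2, 0, 0, 1], [0, 0, 0, 0, 1], [0, 0, 0, 0, 1]]}}

```text
time_s: 4.62
ee_pos: [0.5838, 0.0813, 0.1543]
orientation: [1.0, 0.0, -0.002, 0.0]
wrist_force: [-0.7, -0.2, -1.8]
finger_gap: 0.0163
finger_force: 39.3
```

```bash
python3 - <<'E'
from h import *
c=look("w2")
print("LV",px(c,[.6382,.0845,.08]))
s=ctrl.read_state()["ee_pos"]
print("lid disc top edge predicted centre",px(c,s+[0,0,-.0075]))
E
```

```text
tcp [0.5833 0.0812 0.1545] yaw x 0.03 tiltz [-0.003 -0.    -1.   ] j [ 0.12  0.4   1.64 -0.    1.1   1.69] gap 0.016309371796463645 t 4.6667
LV [315.78031026 139.09664102]
lid disc top edge predicted centre [320.60221419 252.87757832]
```

View pics/w2.png

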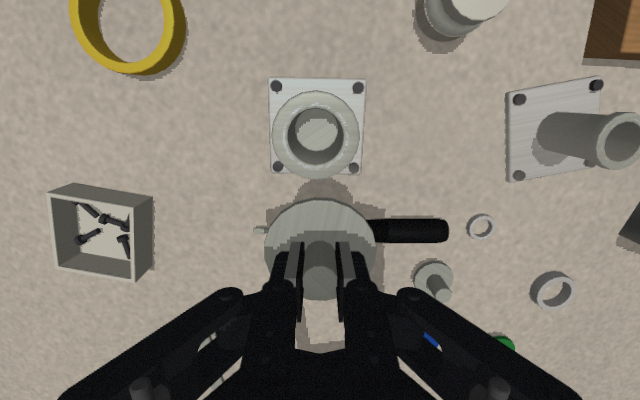

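The held disc spans columns 264 to 377 with its top edge at row 199. The vessel rim spans columns 272 to 361 and rows 91 to 180. I'll compare both with projected circles.

```bash
cat >> h.py <<'E'
def ext(c,C,r):
    a=np.linspace(0,2*np.pi,180); p=np.array([px(c,np.array(C)+[r*np.cos(t),r*np.sin(t),0]) for t in a])
    return "L%.1f R%.1f T%.1f B%.1f"%(p[:,0].min(),p[:,0].max(),p[:,1].min(),p[:,1].max())
E
python3 - <<'E'
from h import *
c=pickle.load(open("w2.pkl","rb")); s=np.array([.5833,.0812,.1545])
print("rim",ext(c,[.6382,.0845,.08],.032),"bore",ext(c,[.6382,.0845,.08],.02))
for h in(-.007,-.013): print("disc",h,ext(c,s+[0,0,h],.032))
print(ctrl.read_state()["ee_pos"])
E
```

```text
rim L271.2 R360.3 T92.2 B182.1 bore L287.9 R343.6 T110.3 B166.4
disc -0.007 L263.6 R377.7 T199.3 B300.9
disc -0.013 L265.5 R375.8 T195.8 B294.6
[0.58331847 0.08123909 0.15452061]
```

Emit:
{"name": "play_rows", "arguments": {"targets": [[1.5, 0, 0, 0, 1], [2, -0.1, 0, 0, 1], [1.5, -0.2, 1, 0, 1], [0.6, 0, 1, 0, 1], [0, 0, 1, 0, 1], [0, 0, 0, 0, 1], [0, 0, 0, 0, 1], [0, 0, 0, 0, 1], [0, 0, 0, 0, 1]]}}

```text
time_s: 5.42
ee_pos: [0.6408, 0.0844, 0.126]
orientation: [1.0, 0.0, 0.0, 0.0]
wrist_force: [-0.2, -0.4, -2.6]
finger_gap: 0.0165
finger_force: 39.3
```

Emit:
{"name": "play_rows", "arguments": {"targets": [[-0.15, 0, 0.5, 0, 1], [0, 0, 1, 0, 1], [0, 0, 0.6, 0, 1], [0, 0, 0.4, 0, 1], [0, 0, 0.3, 0, 1], [0, 0, 0.2, 0, 1], [0, 0, 0.2, 0, 1], [0, 0, 0, 0, 1], [0, 0, 0, 0, 1]]}}

```text
time_s: 6.17
ee_pos: [0.6399, 0.0845, 0.0934]
orientation: [1.0, 0.0, 0.0, 0.0]
wrist_force: [0.5, 0.3, -2.0]
finger_gap: 0.0162
finger_force: 39.3
```

Emit:
{"name": "play_rows", "arguments": {"targets": [[0, 0, 0.1, 0, 1], [0, 0, 0, 0, 1], [0, 0, 0, 0, 3], [0, 0, 0, 0, 5], [0, 0, 0, 0, 5], [0, 0, 0, 0, 5], [0, 0, -2, 0, 5], [0, 0, -3, 0, 5], [0, 0, -2, 0, 5], [-2, 2, 0, 0, 5], [-3, 2, 0, 0, 5], [-2, 2, 0, 0, 5]]}}

```text
time_s: 7.17
ee_pos: [0.5678, 0.0241, 0.1624]
orientation: [1.0, 0.001, -0.0, 0.0]
wrist_force: [0.2, -0.5, -0.5]
finger_gap: 0.05
finger_force: 0.0
```

Emit:
{"name": "play_rows", "arguments": {"targets": [[-3, 2.5, 0, 0, 5], [-2.5, 2, 0, 0, 5], [-2, 1.3, 0.5, 0, 5], [-1.5, 0.8, 0.5, 0, 5], [0, 0, 0, 0, 5], [0, 0, 0, 0, 5], [0, 0, 0, 0, 5]]}}

```text
time_s: 7.75
ee_pos: [0.481, -0.0414, 0.1528]
orientation: [1.0, 0.0, 0.001, 0.0]
wrist_force: [0.3, -0.4, 0.1]
finger_gap: 0.05
finger_force: 0.0
```

```bash
python3 - <<'E'
from h import *
c=look("w3")
t=cam("top")["img"]; b=cv2.resize(t[125:205,250:410],(800,400),interpolation=cv2.INTER_CUBIC)
w=np.zeros((600,800,3),np.uint8); w[:200]=cv2.resize(c["img"],(800,500))[0:200]; w[200:]=b
cv2.imwrite("pics/w3c.png",w)
print("LL disc",ext(c,[.639,.084,.086],.032),"SL",px(c,[.4768,-.0437,.014]),px(c,[.4768,-.0437,.042]))
E
```

```text
tcp [ 0.4812 -0.0413  0.1527] yaw x 0.04 tiltz [ 0.002 -0.    -1.   ] j [-0.11  0.24  1.89  0.    1.01  1.46] gap 0.049992926613021835 t 7.8
LL disc L66.4 R167.3 T-87.1 B29.7 SL [322.2922342  191.62762221] [322.58337059 200.67977382]
```

View pics/w3c.png

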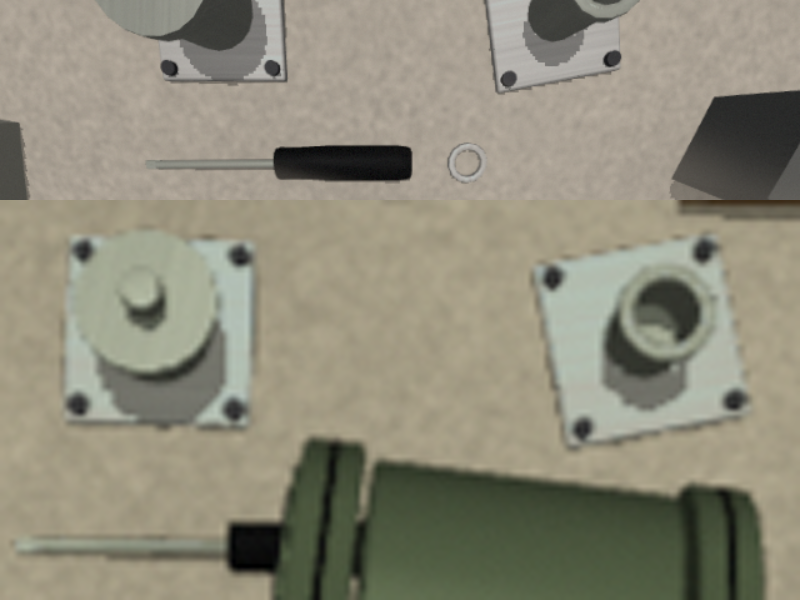

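The large lid's disc is centred on its vessel, at (146,302) in the crop against a rim of about (147,302). Next is the small lid.

Emit:
{"name": "play_rows", "arguments": {"targets": [[-0.45, 0.25, 2, 0, 5], [0, 0, 3, 0, 5], [0, 0, 3, 0, 5], [0, 0, 2, 0, 5], [0, 0, 1.5, 0, 5], [0, 0, 1, 0, 5], [0, 0, 0.6, 0, 5], [0, 0, 0, 0, 5], [0, 0, 0, 0, 5]]}}

```text
time_s: 8.6
ee_pos: [0.476, -0.0439, 0.0214]
orientation: [1.0, 0.0, 0.0, 0.0]
wrist_force: [-0.2, 0.0, -0.1]
finger_gap: 0.0499
finger_force: 0.0
```

Emit:
{"name": "play_rows", "arguments": {"targets": [[0, 0, 0, 0, 3], [0, 0, 0, 0, 1], [0, 0, 0, 0, 1], [0, 0, 0, 0, 1], [0, 0, 0, 0, 1], [0, 0, 0, 0, 1], [0, 0, 0, 0, 1]]}}

```text
time_s: 9.18
ee_pos: [0.4759, -0.0442, 0.022]
orientation: [1.0, 0.0, 0.001, 0.0]
wrist_force: [-0.2, -0.5, 5.5]
finger_gap: 0.0163
finger_force: 39.1
```

Emit:
{"name": "play_rows", "arguments": {"targets": [[0, 0, -1, 0, 1], [0, 0, -3, 0, 1], [0, 0, -3.5, 0, 1], [0, 0, -3.5, 0, 1], [1, 1, -2, 0, 1], [2, 2, 0, 0, 1], [2.5, 2.5, 0, 0, 1], [2.5, 2.5, 0, 0, 1], [1.5, 1.5, 0, 0, 1], [0.8, 0.7, 0, 0, 1], [0, 0, 0, 0, 1], [0, 0, 0, 0, 1]]}}

```text
time_s: 10.18
ee_pos: [0.5772, -0.1455, 0.1505]
orientation: [1.0, -0.0, -0.001, -0.001]
wrist_force: [-0.7, 1.0, -1.0]
finger_gap: 0.0162
finger_force: 39.2
```

```bash
python3 - <<'E'
from h import *
c=look("w4"); s=ctrl.read_state()["ee_pos"]
print("rim",ext(c,[.638,-.1467,.08],.022))
for h in(-.008,-.014): print("disc",h,ext(c,s+[0,0,h],.022))
cv2.imwrite("pics/w4c.png",cv2.resize(c["img"][90:310,220:480],None,fx=2.7,fy=2.7,interpolation=cv2.INTER_CUBIC))
E
```

```text
tcp [ 0.5768 -0.1451  0.1507] yaw x 0.03 tiltz [-0.003  0.001 -1.   ] j [-0.27  0.41  1.64  0.    1.1   1.3 ] gap 0.016357182912201024 t 10.2333
rim L290.6 R353.5 T97.7 B161.6
disc -0.008 L280.7 R358.7 T215.9 B285.4
disc -0.014 L282.0 R357.4 T211.9 B279.6
```

View pics/w4c.png

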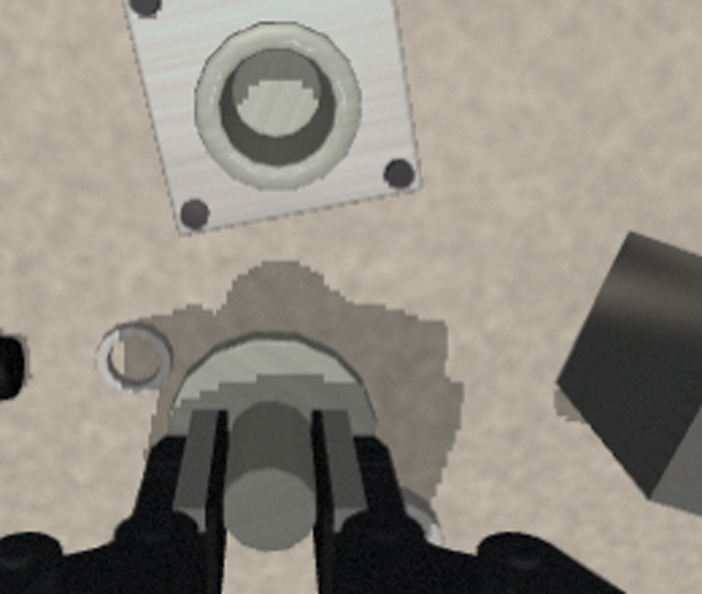

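The rim spans (194–361, 22–190) and the held disc (172–377, top 332) in the crop, both within about 1 mm of the predictions.

Emit:
{"name": "play_rows", "arguments": {"targets": [[1.5, 0.05, 0, 0, 1], [2, 0.1, 0, 0, 1], [1.6, 0, 1, 0, 1], [0.9, 0, 1, 0, 1], [0, 0, 1, 0, 1], [0, 0, 0, 0, 1], [0, 0, 0, 0, 1], [0, 0, 0, 0, 1], [0, 0, 0, 0, 1]]}}

```text
time_s: 10.98
ee_pos: [0.6379, -0.1476, 0.122]
orientation: [1.0, 0.0, 0.0, 0.0]
wrist_force: [-0.6, -0.0, -1.0]
finger_gap: 0.0163
finger_force: 39.2
```

Emit:
{"name": "play_rows", "arguments": {"targets": [[0.05, -0.1, 0.3, 0, 1], [0, 0, 0.8, 0, 1], [0, 0, 0.6, 0, 1], [0, 0, 0.4, 0, 1], [0, 0, 0.3, 0, 1], [0, 0, 0.2, 0, 1], [0, 0, 0.2, 0, 1], [0, 0, 0, 0, 1], [0, 0, 0, 0, 1]]}}

```text
time_s: 11.73
ee_pos: [0.6388, -0.1467, 0.0942]
orientation: [1.0, 0.0, 0.0, 0.0]
wrist_force: [-1.9, 0.5, 5.0]
finger_gap: 0.0162
finger_force: 39.6
```

Emit:
{"name": "play_rows", "arguments": {"targets": [[0, 0, 0, 0, 2], [0, 0, 0, 0, 4], [0, 0, 0, 0, 5], [0, 0, 0, 0, 5], [0, 0, 0, 0, 5], [0, 0, -2, 0, 5], [0, 0, -3, 0, 5], [0, 0, -4, 0, 5], [0, 0, -3.5, 0, 5], [0, 0, 0, 0, 5], [0, 0, 0, 0, 5], [0, 0, 0, 0, 5]]}}

```text
time_s: 12.73
ee_pos: [0.6383, -0.1464, 0.2176]
orientation: [1.0, 0.0, -0.001, -0.0]
wrist_force: [-0.1, 0.1, 0.0]
finger_gap: 0.0498
finger_force: 0.0
```

Emit:
{"name": "play_rows", "arguments": {"targets": [[-1.9, 3.1, 0, -5, 6], [0, 0, 0, -5, 6], [0, 0, 0, -5, 6], [0, 0, 0, -5, 6], [0, 0, 0, -5, 6], [0, 0, 0, -5, 6]]}}

```text
time_s: 13.23
ee_pos: [0.6187, -0.1773, 0.2157]
orientation: [0.965, 0.261, -0.002, -0.001]
wrist_force: [-0.5, -0.9, -0.6]
finger_gap: 0.0598
finger_force: 0.0
```

```bash
cat >> h.py <<'E'
def go(T):
    s=ctrl.read_state(); q=R.from_quat(s["orientation"]).as_matrix(); print("to target, tool cm",(q.T@(np.array(T)-s["ee_pos"])*100).round(2))
E
python3 - <<'E'
from h import *
c=look("w5"); s=cam("scene"); pickle.dump(s,open("s5.pkl","wb"))
w=np.zeros((600,800,3),np.uint8)
w[:300,:]=cv2.resize(s["img"][200:290,210:450],(800,300),interpolation=cv2.INTER_CUBIC)
w[300:]=cv2.resize(c["img"],(480,300)).repeat(1,0) if 0 else np.pad(cv2.resize(c["img"],(480,300)),((0,0),(0,320),(0,0)))
cv2.imwrite("pics/w5c.png",w)
go([.5445,-.301,.219])
E
```

```text
tcp [ 0.6188 -0.1773  0.2157] yaw x 30.41 tiltz [-0.004  0.001 -1.   ] j [-0.3   0.44  1.42 -0.    1.29  0.74] gap 0.059588782043961876 t 13.2833
to target, tool cm [-12.63   6.99  -0.29]
```

View pics/w5c.png

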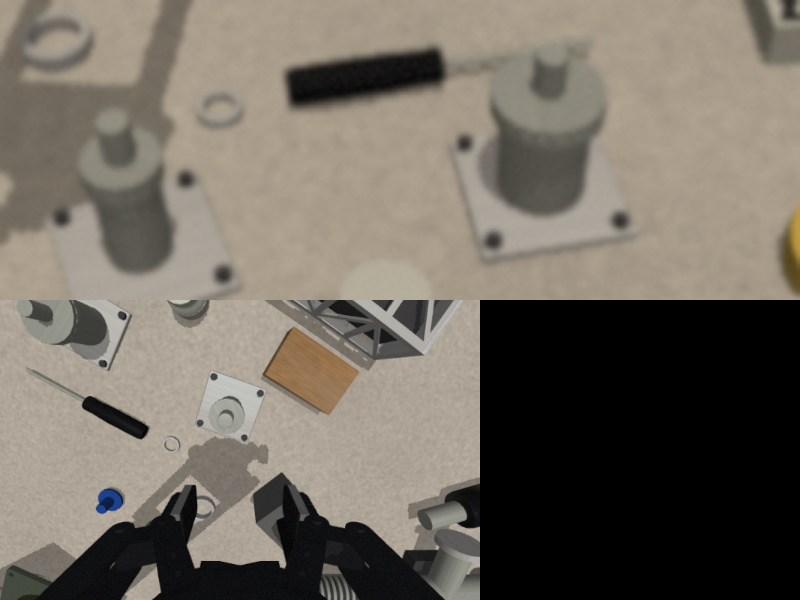

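Both lids sit flat on their vessels, at (118,170) and (547,95) in the scene crop. Now the sniffer.

Emit:
{"name": "play_rows", "arguments": {"targets": [[-2.5, 1.4, 0, 0, 6], [-3.3, 1.8, 0, 0, 6], [-3.3, 1.8, 0, 0, 6], [-2.5, 1.4, 0, 0, 6], [-1, 0.6, 0, 0, 6], [0, 0, 0, -6.9, 6], [0, 0, 0, -6.9, 6], [0, 0, 0, -6.9, 6], [0, 0, 0, -6.9, 6], [0, 0, 0, 0, 6], [0, 0, 0, 0, 6], [0, 0, 0, 0, 6]]}}

```text
time_s: 14.33
ee_pos: [0.5458, -0.3008, 0.2177]
orientation: [0.877, 0.481, -0.0, -0.0]
wrist_force: [0.6, -0.8, 0.5]
finger_gap: 0.0603
finger_force: 0.0
```

```bash
python3 - <<'E'
from h import *
c=look("w6"); go([.5447,-.301,.112])
m=(c["img"].max(2)<45).astype(np.uint8)
P=[px(c,np.array([.5447,-.301,.175])+R.from_euler("z",-32,degrees=True).apply([a*.012,b*.017,0])) for a,b in((-1,-1),(-1,1),(1,1),(1,-1))]
print(np.round(P))
v=c["img"].copy(); cv2.polylines(v,[np.int32(P)],True,(0,0,255),1); cv2.imwrite("pics/w6c.png",cv2.resize(v[150:400,200:440],(720,750))[:600])
n,l,st,ce=cv2.connectedComponentsWithStats(m); u,w=np.mean(P,0); print(st[l[int(w),int(u)]],ce[l[int(w),int(u)]],c["img"][int(w),int(u)])
E
```

```text
tcp [ 0.5458 -0.3009  0.2179] yaw x 57.49 tiltz [-0.001  0.    -1.   ] j [-0.52  0.4   1.47  0.    1.27  0.05] gap 0.0600118066948247 t 14.3833
to target, tool cm [-0.07 -0.07 10.59]
[[300. 250.]
 [299. 204.]
 [335. 204.]
 [335. 250.]]
[ 299  174   37   74 2384] [317.23531879 212.18288591] [12 11 12]
```

The dark handle blob spans columns 299–336 and down to row 248, so it matches the predicted outline. Descend and grip lightly.

Emit:
{"name": "play_rows", "arguments": {"targets": [[0, 0, 2, 0, 6], [0, 0, 3, 0, 6], [0, 0, 3, 0, 6], [0, 0, 1.6, 0, 6], [0, 0, 0.7, 0, 6], [0, 0, 0, 0, 4], [0, 0, 0, 0, 2], [0, 0, 0, 0, 1.5], [0, 0, 0, 0, 1.5], [0, 0, 0, 0, 1.5], [0, 0, 0, 0, 1.5]], "grip_force": 25}}

```text
time_s: 15.3
ee_pos: [0.5464, -0.3015, 0.1169]
orientation: [0.876, 0.482, 0.001, 0.001]
wrist_force: [-0.7, 1.5, 6.1]
finger_gap: 0.0235
finger_force: 31.8
```

Emit:
{"name": "play_rows", "arguments": {"targets": [[0, 0, -0.5, 0, 1.5], [0, 0, -1, 0, 1.5], [0, 0, -1.5, 0, 1.5], [0, 0, -1.5, 0, 1.5], [0, 0, -1.5, 0, 1.5], [0, 0, -1.5, 0, 1.5], [0, 0, -1, 0, 1.5], [0, 0, -0.5, 0, 1.5], [0, 0, 0, 0, 1.5], [0, 0, 0, 0, 1.5], [0, 0, 0, 0, 1.5], [0, 0, 0, 0, 1.5]]}}

```text
time_s: 16.3
ee_pos: [0.5453, -0.301, 0.2042]
orientation: [0.876, 0.482, -0.001, -0.001]
wrist_force: [-1.0, 0.5, -1.8]
finger_gap: 0.0236
finger_force: 31.0
```

```bash
python3 - <<'E'
from h import *
c=look("w7")
v=cam("scene"); cv2.imwrite("pics/s7.png",v["img"])
for z in(.1,.175,.19,.264):print(z,px(v,[.5455,-.301,z]))
s=cv2.cvtColor(v["img"],cv2.COLOR_BGR2GRAY)
for r in range(150,250,6): print(r,s[r,130:200:4])
print(ctrl.read_state()["wrist_force"],ctrl.read_state()["moment"])
E
```

```text
tcp [ 0.5453 -0.301   0.2043] yaw x 57.62 tiltz [-0.002  0.001 -1.   ] j [-0.52  0.41  1.49 -0.    1.24  0.04] gap 0.02364789794092329 t 16.35
0.1 [159.2786594  216.91728963]
0.175 [146.23251765 185.72404887]
0.19 [143.40951712 178.92482596]
0.264 [128.29967646 142.21919311]
150 [ 11   8   9  18  50 143 149 150 146 149 149 149 149 150 153 153 154 152]
156 [  7  10   7   6  44 105 147 147 148 148 149 152 148 150 147 149 148 151]
162 [ 58  13   2   3   9  61 147 150 151 149 148 146 149 151 148 149 148 147]
168 [ 43  57  11  10   5  67 147 147 151 148 147 149 148 147 144 145 137 107]
174 [ 12  67  39   5   4   7 137 149 150 151 147 148 148 149 139 102 101 100]
180 [103  40  21   8   4   4  43 149 149 151 152 149 145 122  98 102  98 100]
186 [148  60   7   4   8   2  45 146 151 153 150 144 106 102 117 149 147 143]
192 [150 151 150 132  54  56 146 149 151 149 135 102 101 137 148 147 148 148]
198 [149 152 150 149 117  76  84 152 148 122 102 104 143 146 147 145 151 147]
204 [151 152 151 149 152  82  72 130 104 100 113 149 148 150 147 145 148 147]
210 [150 152 154 154 152 148  71  74  83  85  90 105 123 139 147 151 151 127]
216 [149 152 155 154 148  66  56  71  55  55  55  74  80  67  76 100 101 100]
222 [150 153 154 144  64  56  55  45  46  61  79  81  70  42  42  96 102 103]
228 [150 151 147  65  53  56  71  80  81  80  81  78  40  42  40  69 102 144]
234 [150 152  83  52  72  75  79  80  81  81  77  42  39  40  41  42 140 148]
240 [150 149 141  55  50  52  53  50  51  53  49  42  38  40  40  40  70 152]
246 [148 148 152 131  51  50  50  52  49  52  51  48  41  41  41  40 135 152]
[-0.04625241 -0.09592753 -1.34545812] [ 0.03306387 -0.0321639  -0.00965281]
```

Step 2 is met: the tip is at about 0.098 m and the grip holds. To get the lean, I'll dip the tip back into the hole's mouth and swing the gripper back along an arc so that the handle pivots in the pads.

Emit:
{"name": "play_rows", "arguments": {"targets": [[0, 0, 1, 0, 1.5], [0, 0, 1, 0, 1.5], [-0.3, 0, 0.4, 0, 1.5], [-0.3, 0, 0, 0, 1.5], [-0.6, 0, 0, 0, 1.5], [-0.6, 0, 0.05, 0, 1.5], [-0.6, 0, 0.1, 0, 1.5], [-0.6, 0, 0.1, 0, 1.5], [-0.6, 0, 0.15, 0, 1.5], [-0.55, 0, 0.15, 0, 1.5], [-0.55, 0, 0.2, 0, 1.5], [-0.55, 0, 0.2, 0, 1.5]], "grip_force": 20}}

```text
time_s: 17.4
ee_pos: [0.5176, -0.3464, 0.1722]
orientation: [0.876, 0.482, 0.0, 0.001]
wrist_force: [0.1, 2.4, 1.0]
finger_gap: 0.0235
finger_force: 31.3
```

```bash
python3 - <<'E'
from h import *
c=look("w8"); s=ctrl.read_state(); print(s["wrist_force"],s["moment"])
q=R.from_quat(s["orientation"]).as_matrix(); T=s["ee_pos"]
for th in(0,12,24,36,48):
    t=np.radians(th); d=q@np.array([np.sin(t),0,np.cos(t)]); G=T-q[:,2]*.019
    print(th,"tip px",px(c,G+d*.125),"nose root",px(c,G+d*.051),"top",px(c,G-d*.039))
v=cam("scene"); 
for th in(0,12,24,36):
    t=np.radians(th); d=q@np.array([np.sin(t),0,np.cos(t)]); G=T-q[:,2]*.019
    print(th,px(v,G+d*.125),px(v,G+d*.051),px(v,G-d*.039))
w=cv2.resize(c["img"][150:330,250:390],(466,600),interpolation=cv2.INTER_CUBIC)
x=cv2.resize(v["img"][130:270,100:180],(334,584),interpolation=cv2.INTER_CUBIC)
o=np.zeros((600,800,3),np.uint8);o[:,:466]=w;o[:584,466:]=x;cv2.imwrite("pics/w8c.png",o)
E
```

```text
tcp [ 0.5169 -0.3472  0.1716] yaw x 57.58 tiltz [ 0.    -0.002 -1.   ] j [-0.61  0.43  1.54 -0.    1.17 -0.04] gap 0.023594804069425726 t 17.45
[ 0.6100388   1.53324927 -0.30057342] [ 0.58593016 -0.11346869  0.05497517]
0 tip px [318.472715   198.56795215] nose root [318.17614243 234.51864775] top [317.30445554 340.96873757]
12 tip px [318.45118203 170.29695622] nose root [318.15681486 219.89725286] top [317.36009143 356.33626202]
24 tip px [318.41073113 141.87460473] nose root [318.12432156 206.47816421] top [317.43574816 366.40126325]
36 tip px [318.34696796 112.99517872] nose root [318.07768055 194.60847046] top [317.52319715 371.09718376]
48 tip px [318.25279027  83.41999159] nose root [318.01572799 184.7546063 ] top [317.61496667 370.8954361 ]
0 [142.20391138 222.95566677] [128.96170296 194.34485287] [110.46660567 153.81372281]
12 [152.25667356 225.3288564 ] [133.21822573 195.202357  ] [107.06866942 153.31123279]
24 [161.29075913 225.64221743] [136.92670951 195.10175286] [104.2375475 153.6636816]
36 [168.94482007 223.77302747] [139.92735556 194.02450176] [102.09507418 154.83808006]
```

```bash
python3 - <<'E'
from h import *
c=pickle.load(open("w8.pkl","rb")); g=cv2.cvtColor(c["img"],cv2.COLOR_BGR2GRAY)
for r in range(120,250,4): print(r,g[r,294:344:3])
E
```

```text
120 [112 111 111 110 112 112 114 110 111 112 113 112 113 113 112 111 112]
124 [110 110 110 112 108 109 113 111 113 111 112 113 111 110 114 115 112]
128 [107 110 109 109 110  88  72  70  72  72  84 111 112 112 109 114 112]
132 [110 110 108 109  77 101 110  74  74  72  72  76 109 112 111 113 111]
136 [109 108 108 110  46  51  98 109  73  70  51  50 110 109 109 110 113]
140 [109 107 110 107  49  48  47  54 115 112  47  47 110 109 111 108 111]
144 [107 109 110 108  74  50  53  57 118 114  48  68 108 109 108 109 111]
148 [109 108 106 110 107  84  54  62 112 105  80 108 109 108 110 109 109]
152 [113 110 109 109 110 110 109  89 103 106  97 108 109 108 107 107 108]
156 [114 112 109 111 110  82  88 108 114 115 111 109 109 109 107 109 109]
160 [115 113 112 111 111  85 107 108 116 119 113 103 112 111 111 111 109]
164 [107 111 111 110  99  88 109 113 117 121 115 106 112 112 113 112 113]
168 [110  98 108 100  83  84 108 113 116 118 115 110 113 112 114 113 115]
172 [ 74  74  77  78  77  80 108 112 116 118 114 108 110 111 113 115 116]
176 [ 73  71  72  71  73  76  95 111 109 119 104  95 104 109 112
[... 556 characters left out ...]
  20  10  11  15   8  11  16  15  14  11  56]
212 [131  14  14  13   6  11  17  15  19  12  11  19   6  17  18  19  38]
216 [131  13  11  11  14  18  18  16  15   7  17  15   9  15  14  11  28]
220 [124   9  15  16  16  13   8  13  11  10  16  13  20  13  14  11  17]
224 [121  11  13  15   8  11  10   7  21  16  17  19  11  15  17  13  10]
228 [125  13  12  11  12  16   8  13  18  16  17  17  17  15  14  17   8]
232 [97 10 12 11 13 15 12 11 13 12 15 19 14 18 15 18 14]
236 [51 13 16 10  6  7 15 15 10 11 11 13  4 19 12 20 13]
240 [15  9 12  7 10  6 10 11 15 12 14 18 17 19 18 15 16]
244 [ 6 15  8 13 12 16 12 12 15 16  7 13 13 14 10 16 13]
248 [12  8 14 14 12 12 11  8  4 15 12  6 13 14  6 15 19]
```

The nose enters the hole at about row 140, close to the tip prediction for a 24° lean, so the pivot works. Continue the arc.

Emit:
{"name": "play_rows", "arguments": {"targets": [[-0.55, 0, 0.25, 0, 1.5], [-0.55, 0, 0.25, 0, 1.5], [-0.5, 0, 0.3, 0, 1.5], [-0.5, 0, 0.3, 0, 1.5], [-0.5, 0, 0.35, 0, 1.5], [-0.5, 0, 0.4, 0, 1.5], [-0.4, 0, 0.4, 0, 1.5], [-0.4, 0, 0.4, 0, 1.5], [0, 0, 0, 0, 1.5], [0, 0, 0, 0, 1.5]]}}

```text
time_s: 18.33
ee_pos: [0.4959, -0.3787, 0.1445]
orientation: [0.876, 0.482, -0.001, -0.001]
wrist_force: [0.2, 1.0, -1.6]
finger_gap: 0.0237
finger_force: 31.1
```

```bash
python3 - <<'E'
from h import *
c=look("w9"); s=ctrl.read_state(); print(s["wrist_force"],s["moment"])
q=R.from_quat(s["orientation"]).as_matrix(); T=s["ee_pos"]; G=T-q[:,2]*.019
for th in(36,42,48,54):
    t=np.radians(th); d=q@np.array([np.sin(t),0,np.cos(t)]); n=q@np.array([np.cos(t),0,-np.sin(t)])
    print(th,"tip",px(c,G+d*.125),"front edge",px(c,G+d*.051+n*.017))
g=cv2.cvtColor(c["img"],cv2.COLOR_BGR2GRAY)
for r in range(40,210,5): print(r,g[r,294:344:4])
E
```

```text
tcp [ 0.4961 -0.3786  0.1447] yaw x 57.63 tiltz [-0.002 -0.    -1.   ] j [-0.67  0.46  1.57 -0.    1.11 -0.1 ] gap 0.02350952933646554 t 18.3833
[ 0.18161294  0.27717455 -1.89273899] [0.02131276 0.02224663 0.03579405]
36 tip [318.73543346 111.3154102 ] front edge [318.42189229 173.91972034]
42 tip [318.68746151  96.46889205] front edge [318.37883234 170.33345129]
48 tip [318.63095776  81.40264664] front edge [318.33168595 167.62573031]
54 tip [318.56441672  66.10312629] front edge [318.28042473 165.92541007]
40 [117 116 115 116 117 118 119 119 119 119 118 120 119]
45 [118 115 117 118 118 118 119 118 118 118 117 120 120]
50 [118 119 118 118 119 119 117 119 119 119 116 119 119]
55 [117 115 118 117 117 118 118 119 121 117 120 118 118]
60 [114 117 118 119 118 118 119 118 121 119 118 119 118]
65 [116 117 117 117 119 111 107 117 120 118 117 116 119]
70 [115 115 115 114  57  47  44  45  55 119 118 117 117]
75 [114 117 116  52  45  47  47  47  46  62 118 114 117]
80 [114 114 113  50  47  78 143 135  62  47 119 118 118]
85 [113 113 114  52  77  79 144 135  78  49 118 115 117]
90 [113 115 113 
[... 634 characters left out ...]
27 131 122 138 145 147 134 109 187 189 188]
150 [166 134 129 131 127 136 144 147 134 113 181 192 190]
155 [133 133 136 131 128 137 145 146 134 112 182 189 191]
160 [133 133 133 132 122 130 143 116 122  94 181 184 184]
165 [132  61  66  66  69  69  72  69  70  72  69  70 106]
170 [126  42  46  51  53  58  62  64  69  71  73  79  76]
175 [128  24  27  35  34  40  41  49  53  56  61  69  73]
180 [130  17  20  18  27  26  26  31  33  35  38  46  51]
185 [126  13  22  21  20  19  21  21  20  25  27  23  25]
190 [113  17  19  17  23  23  21  19  20  22  22  23  23]
195 [99 13 20 20 11 19 20 19 14 17 20 20 16]
200 [66 16 17 13 10 21 20 22 14 17 20 15  6]
205 [36 13 16 20 19 22 21 20 20 18 16  9 16]
```

The tip shows at about row 79, a lean of roughly 49°. Tighten the grip, lift clear, and carry it over.

Emit:
{"name": "play_rows", "arguments": {"targets": [[0, 0, 0, 0, 1.5], [0, 0, 0, 0, 1.5], [0, 0, -0.5, 0, 1.5], [0, 0, -1.5, 0, 1.5], [0, 0, -2.5, 0, 1.5], [0, 0, -2.5, 0, 1.5], [0, 0, -1, 0, 1.5], [0.6, -0.3, 0, 0, 1.5], [1.4, -0.8, 0, 0, 1.5], [2.2, -1.2, 0, 0, 1.5], [2.8, -1.6, 0, 0, 1.5], [3, -1.7, 0, 0, 1.5]], "grip_force": 90}}

```text
time_s: 19.38
ee_pos: [0.5016, -0.2615, 0.2229]
orientation: [0.877, 0.481, -0.001, -0.002]
wrist_force: [0.6, 1.0, -1.4]
finger_gap: 0.0229
finger_force: 88.1
```

Emit:
{"name": "play_rows", "arguments": {"targets": [[3, -1.7, 0, 0, 1.5], [3, -1.7, 0, 0, 1.5], [3, -1.7, 0, 0, 1.5], [3, -1.7, 0, 0, 1.5], [3, -1.7, 0, 0, 1.5], [3, -1.7, 0, 0, 1.5], [3, -1.7, 0, 0, 1.5], [3, -1.7, 0, 0, 1.5], [2.2, -1.3, 0, 0, 1.5], [1.2, -0.7, 0, 0, 1.5], [0.6, -0.3, 0, 0, 1.5], [0, 0, 0, 0, 1.5]]}}

```text
time_s: 20.38
ee_pos: [0.5172, 0.0594, 0.2238]
orientation: [0.876, 0.483, -0.001, -0.001]
wrist_force: [0.2, 0.3, -1.5]
finger_gap: 0.0234
finger_force: 88.1
```

Emit:
{"name": "play_rows", "arguments": {"targets": [[0, 0, 0, 3, 1.5], [0, 0, 0, 5, 1.5], [0, 0, 0, 6, 1.5], [0, 0, 0, 6, 1.5], [0, 0, 0, 6, 1.5], [0, 0, 0, 6, 1.5], [0, 0, 0, 6, 1.5], [0, 0, 0, 6, 1.5], [0, 0, 0, 6, 1.5], [0, 0, 0, 5, 1.5], [0, 0, 0, 2.6, 1.5], [0, 0, 0, 0, 1.5]]}}

```text
time_s: 21.38
ee_pos: [0.5178, 0.0565, 0.2245]
orientation: [1.0, -0.001, -0.001, 0.0]
wrist_force: [0.1, -1.0, -1.9]
finger_gap: 0.0225
finger_force: 88.3
```

```bash
python3 - <<'E'
from h import *
c=look("w10"); s=ctrl.read_state(); print(s["wrist_force"])
go([.521,.084,.163])
q=R.from_quat(s["orientation"]).as_matrix(); T=s["ee_pos"]; G=T-q[:,2]*.019
for th in(42,48,54):
    t=np.radians(th); d=q@np.array([np.sin(t),0,np.cos(t)]); print(th,"tip",px(c,G+d*.125),G+d*.125)
print("knob",px(c,[.639,.084,.114]),ext(c,[.639,.084,.086],.032))
g=cv2.cvtColor(c["img"],cv2.COLOR_BGR2GRAY)
for r in range(50,180,4): print(r,g[r,294:344:4])
E
```

```text
tcp [0.518  0.0566 0.2246] yaw x 0.01 tiltz [-0.002 -0.001 -1.   ] j [ 0.09  0.24  1.7  -0.    1.21  1.66] gap 0.023047590379571527 t 21.4333
[-0.10558662  0.44648553 -2.09666085]
to target, tool cm [ 0.31 -2.74  6.16]
42 tip [319.82597634  96.48526506] [0.60148425 0.05662189 0.15055378]
48 tip [319.82662434  81.43147388] [0.61075101 0.0566284  0.15979055]
54 tip [319.83209014  66.14647509] [0.6190015  0.05663525 0.16994536]
knob [284.14556509  46.28986246] L250.6 R325.0 T10.3 B90.9
50 [ 81 201 200 197 199 195 197 195 210 212 169 182 175]
54 [ 69 187 196 198 201 194 197 195 212 212 161 185 179]
58 [ 71 120 192 198 199 193 197 195 210 213 166 181 177]
62 [120 145 194 196 199 193 196 140 211 209 159 177 181]
66 [190 198 196 195 194 194 194 127 207 207 158 180 183]
70 [196 195 195 194 189 191 193 139 211 210 152 184 175]
74 [193 194 193 197 191 194 132 140 209 210 140 187 182]
78 [191 189 192 195 191 109 140 130 208 209 142 180 181]
82 [191 186 192 192 105 141 139 129 209 208 144 178 180]
86 [193 188 190 131 138 137 143 131 206 206 139 186 177]
90 [122 137 140 142 142 140 144 129 211 21
[... 588 characters left out ...]
179]
134 [174 181 181 182 121 130 139 139 125  98 175 178 177]
138 [176 180 179 174 123 132 138 141 126 101 170 181 183]
142 [178 182 173 175 121 131 139 137 126 100 175 172 178]
146 [178 174 169 175 122 132 139 138 126 102  32  32  18]
150 [172 173 168 173 127 137 140 137 125 101  22  24  20]
154 [147 147 145 145 128 136 139 140 124 102  43  42  43]
158 [148 149 149 144 130 138 141 138 126 103  43  42  34]
162 [173 172 119 114  87  86  86  84  75  74  58  54  50]
166 [176  61  65  68  70  74  72  74  70  71  70  67  75]
170 [166  46  50  53  56  59  64  66  67  72  72  74  73]
174 [183  31  33  37  40  43  51  52  57  58  60  67  71]
178 [170  20  23  23  28  29  32  34  37  40  44  50  56]
```

```bash
python3 - <<'E'
from h import *
c=pickle.load(open("w10.pkl","rb")); v=cam("scene"); pickle.dump(v,open("s10.pkl","wb"))
T=ctrl.read_state()["ee_pos"]; G=T+[0,0,.019]
for th in(42,48,54,60):
    t=np.radians(th); d=np.array([np.sin(t),0,-np.cos(t)]); print(th,[px(v,G+d*a).round(1) for a in(.125,.051,-.039)])
o=np.zeros((600,800,3),np.uint8)
o[:,:400]=cv2.resize(c["img"][30:210,260:380],(400,600),interpolation=cv2.INTER_CUBIC)
u,w=px(v,G+np.array([.04,0,-.02])).astype(int); u0,w0=u-50,w-75; print(u0,w0)
o[:,400:]=cv2.resize(v["img"][w0:w0+150,u0:u0+100],(400,600),interpolation=cv2.INTER_CUBIC)
cv2.imwrite("pics/w10c.png",o)
E
```

```text
42 [array([356. , 188.3]), array([350. , 146.7]), array([342.7,  96.4])]
48 [array([357.5, 187.6]), array([350.5, 146.1]), array([342.3,  97.2])]
54 [array([359., 186.]), array([351.1, 145.2]), array([341.9,  98.2])]
60 [array([360.3, 183.6]), array([351.6, 143.9]), array([341.6,  99.3])]
301 64
```

View pics/w10c.png

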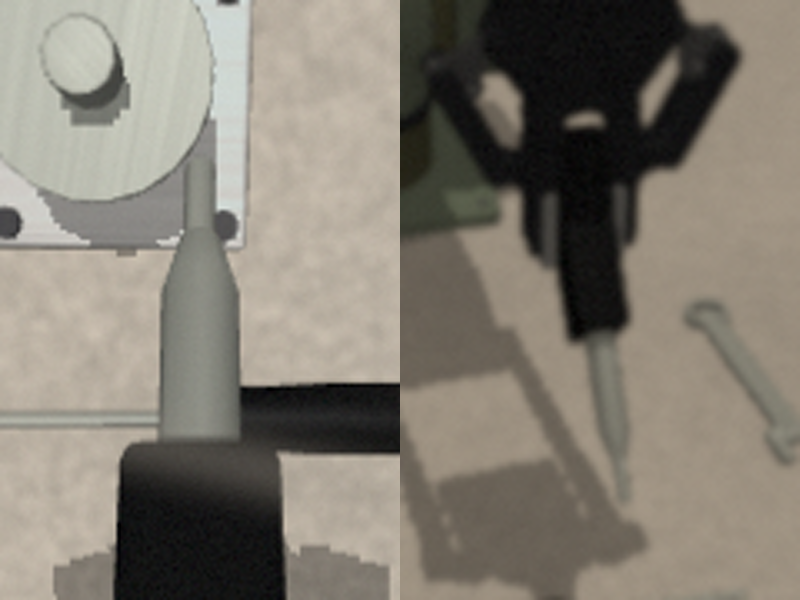

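The tip shows at (200,157) in the wrist crop and (625,500) in the scene crop. Both give a lean of about 48–50° with the tip near (0.612, 0.057, 0.161). Shift over the lid and lower.

Emit:
{"name": "play_rows", "arguments": {"targets": [[0.1, -0.7, 0, 0, 1.5], [0.2, -1.2, 0, 0, 1.5], [0.1, -0.8, 0.5, 0, 1.5], [0, 0, 1.5, 0, 1.5], [0, 0, 1.5, 0, 1.5], [0, 0, 1.2, 0, 1.5], [0, 0, 0.7, 0, 1.5], [0, 0, 0.4, 0, 1.5], [0, 0, 0, 0, 1.5], [0, 0, 0, 0, 1.5], [0, 0, 0, 0, 1.5], [0, 0, 0, 0, 1.5]]}}

```text
time_s: 22.48
ee_pos: [0.5232, 0.0847, 0.1681]
orientation: [1.0, 0.0, 0.001, -0.0]
wrist_force: [-1.1, -0.4, -2.1]
finger_gap: 0.0229
finger_force: 88.3
```

```bash
python3 - <<'E'
from h import *
c=look("w11"); s=ctrl.read_state(); print(s["wrist_force"],s["moment"],s["finger_force"])
T=s["ee_pos"]; G=T+[0,0,.019]
for th in(42,48,54):
    t=np.radians(th); d=np.array([np.sin(t),0,-np.cos(t)]); print(th,px(c,G+d*.125),G+d*.125)
print(ext(c,[.639,.084,.086],.032),ext(c,[.639,.084,.114],.009))
g=cv2.cvtColor(c["img"],cv2.COLOR_BGR2GRAY)
for r in range(30,112,3): print(r,g[r,296:346:3])
E
```

```text
tcp [0.523  0.0846 0.168 ] yaw x 0.01 tiltz [ 0.001  0.    -1.   ] j [ 0.14  0.3   1.77 -0.    1.08  1.71] gap 0.02277315522770505 t 22.5333
[-0.62912825 -0.76124824 -1.73896302] [ 0.01445471 -0.01293517 -0.01843032] 88.32265734672546
42 [320.37435269  97.10377454] [0.60669064 0.08461844 0.09408567]
48 [320.43364588  82.09289514] [0.61594241 0.08461844 0.10333744]
54 [320.50313574  66.85711887] [0.62417643 0.08461844 0.11350561]
L274.7 R367.9 T-4.4 B96.8 L306.5 R336.6 T23.6 B56.5
30 [198 192 196 198 160 195 199 197 202 200 198 191 181 199 201 198 192]
33 [197 192 196 198 174 204 199 202 200 201 195 197 172 197 198 198 191]
36 [193 194 198 182 203 202 204 201 205 200 200 193 192 199 198 197 193]
39 [193 193 197 165 205 205 204 207 202 203 198 197 188 177 198 195 195]
42 [192 197 196 196 199 202 207 207 206 200 198 194 190 177 200 193 197]
45 [192 196 197 195 185 199 202 206 204 200 195 193 171 195 200 191 196]
48 [190 196 197 193  87 199 199 203 202 201 191 192 101 195 197 189 195]
51 [191 196 197 194  76 169 197 200 198 199 194 148  81 194 196 195 194]
54 [195 196 194 194 196  78  78
[... 732 characters left out ...]
36 142 116 192 194 188 191 191 191 189]
87 [191 191 189 189 194 188 188 136 141 114 194 192 187 190 190 191 168]
90 [135 148 192 189 192 187 185 137 141 115 190 194 184 189 188 136 138]
93 [138 138 137 128 183 186 185 140 143 116 188 193 167 130 137 137 139]
96 [138 136 139 137 138 139 135 140 142 116 125 142 141 145 144 142 142]
99 [137 137 139 138 137 137 136 122 131 124 139 139 139 139 140 141 139]
102 [203 205 133 136 137 138 112 127 132 126 122 137 137 137 139 138 136]
105 [204 204 134 135 135 135 123 131 135 130 110 138 140 139 139 139 203]
108 [197 196 198 198 141 123 130 135 139 136 121 136 135 140 154 200 199]
111 [139 126 129 131 128 116 131 136 144 136 125 115 135 135 141 145 147]
```

The tip shows at row 77, over the disc and clear of the knob. It leans about 50° at roughly 0.105 m, with no contact force, so I'll hand it in.

```bash
python3 -c "
from workcell import ctrl
print(ctrl.close_job())"
```

```text
the job is handed in; nothing more can be done
None
```

The job is handed in, but no pass/fail result came back. By my last images both lids sit flat and released on their own vessels, and the gripper holds the sniffer at about a 50° lean, its tip roughly 20 mm above the large lid's disc and touching nothing.

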